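Tag out the lug press and hold its sprung guard at the index

ROBOT

A 6-joint arm with a two-finger parallel gripper is mounted at the origin on the work surface. World frame = base frame: x ahead of the robot, y to its left, z up, the work surface at z = 0. Lengths are in mm, angles in rad, forces in N, time in s.
With the tool pointing down it reaches from about 275 to 1000 mm from the base axis. Payload 8.4 kg.
Tool frame: the origin (TCP) lies between the finger pads; the fingertips stand 22 mm ahead of it and the grasp point (between the pads) lies 3 mm ahead of it (r.nose_length is the z of the fingertips in the tool frame, in mm); z points along the fingers, y is the line along which they close (so a half turn about z gives the same grasp; the last joint's range is limited). The gripper opens to 85 mm and grips with 20 to 120 N. Pads are 22 mm wide; open, the fingers measure 114 mm over their backs; the gripper's body (76 mm by 85 mm) begins 54 mm behind the grasp point. The pads swing forward as they close: fully open they stand 13 mm farther back than shut.
Start: joints at [-1.218, 0.353, 1.633, -0, 1.155, -0.002], TCP at [217.125, -586.076, 253.281] pointing down, gripper open.
Joint ranges: [-2.63, 2.63], [-0.92, 2.1], [0.06, 2.66], [-1.3, 4.44], [0, 2.69], [-3.02, 3.02]. Speed limits (rad/s): [2.22, 2.22, 2.79, 3.14, 3.14, 3.14].

INTERFACE

Orientations are given as [roll, pitch, yaw] about the fixed x, y, z axes, in that order (R = Rz(yaw) Ry(pitch) Rx(roll)).
In Python, from rig import r gives the robot as it stands.
- The arm moves only by the shell command python3 steer.py 'ROWS' [FORCE]. ROWS is rows parted by semicolons, their numbers by spaces, 1 to 5 of them, each of 7 numbers: a rotation vector rx, ry, rz in rad, then dx, dy, dz in mm, then the opening from 0.0 (shut) to 1.0 (fully open); each row shifts and turns the commanded pose from where the row before left it, along the tool's axes as they then stand; what a row does not reach is not made up. A row lasts 1/12 s, in which the tool goes at most 41.7 mm and 0.125 rad, less where a joint would pass 70% of its speed; a pose out of reach is approached as far as the arm can. The fingers move at their own pace and stop on an object; FORCE is the grip in N (left out, the last holds). Time passes only in rows, so rows that do not move let the fingers close. It prints the time, the measured TCP pose, the force, the opening and the grip force at its end.
- r.sense(): the state, without advancing time (a new reading comes with each control period).
- r.grab_frame(name): name is "scene" or "top" or "wrist"; returns the picture (400x640x3 uint8, red, green, blue); there is no depth.
- r.camera_params(name): a dict with "fx", "fy", "cx", "cy" (pixels), "rvec" (rotation vector, rad) and "tvec" (3), from world to camera coordinates, as OpenCV has them. Camera axes: x right, y down, z forward; pixel columns grow to the right and rows downward; lengths in mm; the calibration is good to about 2 mm. A picture is of the moment at which its call begins: read the wrist's pose just before it. camera_params takes no time and is no camera call; for the wrist camera it gives the pose at the moment of the call.
- r.sign_off(): hands the job in; it is judged then, once.
The state is a dict: "clock": time; "qpos": joint angles; "qvel": joint speeds; "joint_efforts": joint torques, N m; "eef_pos": TCP position; "tcp_rot": TCP orientation; "contact_force": force on the tool from outside, world axes, zero at the start; "wrist_torque": the same for the moment, N m; "opening": opening from 0.0 (shut) to 1.0 (fully open); "grasp_force": force on a finger pad.
Only numpy, scipy, OpenCV 4.12 (cv2) and the standard library are available. Lean on these libraries where they do the work, as an engineer would, in place of code of your own. Each camera call takes 0.05 s, during which the arm holds its last target. There are 200 camera calls.

TASK

Before the dies of the bench crimping press are inspected, hang the lockout tag lying on the bench by its hole on the hook above the press's isolator switch. Only when it hangs there freely, lift the press's spring-closed guard until the pointer pin on the guard lines up with the index clamped on the slotted sector, and keep holding it there: you finish with the guard still in your grip. Leave the index as it is set, and leave the spanner, the carton and the bin where they are.

Things in the scene. Friction and masses are not known exactly. Their poses are not given: they have to be found in the camera images.
- tag: lockout tag, a stiff flat plate of white laminate, 120 long x 42 wide x 8 mm thick, about 55 g, with a paper label field; it lies flat on the bench. Origin: centre of its underside; x runs along its length towards the end with the hole, y across its width, z up when it lies face up as at the start
- tag_hole (a point): centre of the tag's round through hole, 20 mm diameter, 43 mm from the tag's centre along its x and 4 mm above its underside
- isolator: isolator switch on a fixed upright steel plate (110 wide, 6 thick, top edge 230 mm above the bench) with a grey switch box and black turn handle low on its front, reaching at most 53 mm in front of the plate. Origin: on the bench in the middle of the plate; its own -x is the front, the side the hook and switch are on; z up
- hook_tip (a point): top end of the tag hook, an 8 mm round steel rod fixed to the isolator plate above the switch box: from the plate it runs forward (isolator -x) and a little down for 72 mm, then turns up and ends pointing straight up. The upright part is 80 mm in front of the plate; the tip is 249 mm above the bench; nothing stands above or in front of it
- hook_bend (a point): centre line of the hook rod at its lowest point, just before it turns up: 72 mm in front of the plate and 206 mm above the bench (43 mm below the tip)
- guard (a joint): opening angle of the press guard (rad): 0 closed (start), to 1.45; grows as the handle edge rises. A hinge spring and its weight close it: about 5 to 7 N along the arc of the handle, from closed to half open; it falls shut if let go
- guard_handle (a point): middle of the guard's handle, a round steel bar 14 mm thick on two posts 106 mm apart, parallel to the hinge line, 37 mm above the guard's top face at its front edge (the axis is 177 mm above the bench when closed). It is a fixed point of the guard: 189 mm in front of the hinge line and 42 mm above the guard's middle plane, so it moves on a circle of 193.6 mm radius about the hinge line
- guard_hinge (a point): middle of the guard's hinge line (fixed to the press), 135 mm above the bench. Its axes are the press's: y is the hinge line, -x points to the press's front, where the handle is; z up. The guard is a clear panel in an aluminium frame, 240 along the hinge by 214 mm deep, on top of a grey press body 125 mm high, 310 mm long, 250 mm deep
- guard_pointer (a point): reading point at the free end of the pointer pin, a 6 mm steel pin sticking out of the guard's -y end; 145 mm from the hinge line, 150 mm to its -y end; it turns with the guard
- index (a joint): angle (rad, in the same sense and about the same line as the guard's) at which the index is clamped on the sector; between 0.5 and 0.9. The guard is at the mark when its angle equals this one. The index does not stop the guard
- index_tip (a point): tip of the index, a small dark steel blade under a 20 mm round thumb nut, clamped in the slotted steel sector plate that stands upright at the -y end of the guard; 145 mm from the hinge line. guard_pointer coincides with it when the guard is at the mark
- spanner: bystander: open-ended spanner about 170 mm long lying on the bench; origin under its middle
- carton: bystander: closed white carton 90 x 65 x 55 mm high; origin centre of its underside
- bin: bystander: red stacking bin 170 x 120 x 93 mm high with cartons in it; origin centre of its underside

How it is judged:
By the outcome, as a careful person would: the job done as asked, in the order asked, and still so for the second after the job is handed in, while the arm keeps its last pose, push and grip.
It also fails if it takes over 61 s, if anything falls off the work surface, if the arm or the gripper's body presses on something with over 40 N, if the wrist force passes 120 N, or if a joint passes its speed limit or range.

## Working session

There is one attempt and no reset: what is moved stays moved. The work goes in short steps, Python scripts to look and compute and a shell command to move; the robot and the scene stay as the last step left them, time stands still between calls to the robot, and variables do not carry over. Pictures are saved under pics/ and viewed, at most 10 in all, crops included, and the job is handed in when it is done.

```bash
ls; mkdir -p pics
python3 - <<'E'
from rig import r
import cv2
for n in("scene","top","wrist"):
    p=r.camera_params(n);print(n,{k:[round(float(x),3) for x in __import__('numpy').ravel(v)] for k,v in p.items()})
    cv2.imwrite(f"pics/{n}0.png",r.grab_frame(n)[:,:,::-1])
print(r.sense())
E
```

```text
pics
rig.py
steer.py
scene {'fx': [379.275], 'fy': [379.275], 'cx': [326.626], 'cy': [198.015], 'rvec': [2.094, 1.541, -0.505], 'tvec': [-169.107, -362.365, 1548.208]}
top {'fx': [426.846], 'fy': [426.846], 'cx': [320.25], 'cy': [204.348], 'rvec': [2.202, -2.001, 0.207], 'tvec': [-46.104, 636.161, 1332.607]}
wrist {'fx': [296.405], 'fy': [296.405], 'cx': [321.524], 'cy': [195.572], 'rvec': [-2.344, 1.632, 0.276], 'tvec': [-623.94, -43.513, 381.335]}
{'clock': 0.15, 'qpos': array([-1.21841875e+00,  3.53516389e-01,  1.63393909e+00,  1.46118476e-05,
        1.15522213e+00, -2.38678113e-03]), 'qvel': array([-0.00026523, -0.00032508, -0.00040115, -0.0006134 ,  0.00067855,
       -0.00126893]), 'joint_efforts': array([-1.65774727e-03, -6.05640578e+01, -3.42336881e+01, -9.95579512e-05,
        6.18920167e-03,  4.37685890e-05]), 'eef_pos': array([ 217.00194767, -585.76122933,  252.72742459]), 'tcp_rot': array([-3.14050773e+00, -1.59512568e-05,  3.54758445e-01]), 'contact_force': array([0.27890692, 0.35356735, 0.1227643 ]), 'wrist_torque': array([0.05962384, 0.05774631, 0.06789109]), 'grasp_force': 0.0, 'opening': 0.9989613290040203}
```

View pics/top0.png

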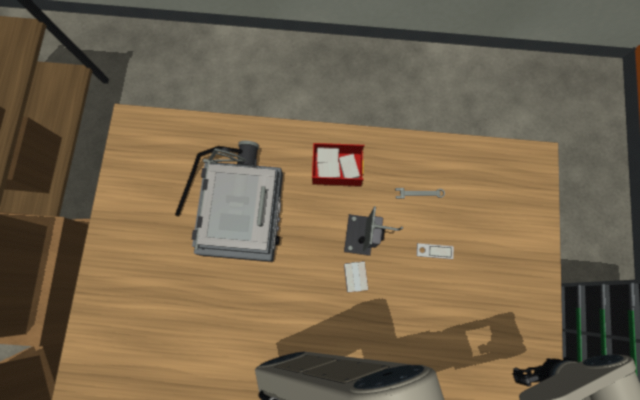

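View pics/scene0.png

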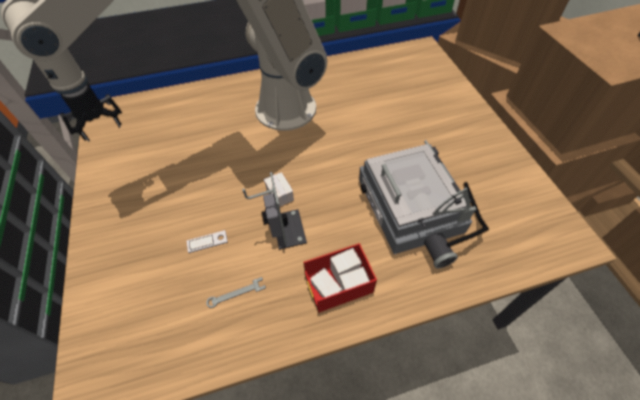

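The top view shows the tag at (435,251) with its hole at the left (422,250). The hook plate is at about (373,230) with the hook reaching to (400,228), and the press is at (240,212) with its handle at (263,206). In the scene view the tag is at (207,241), the hook end at (247,193) and the press at (415,195).

```bash
cat > h.py <<'E'
import numpy as np,cv2
from rig import r
from scipy.spatial.transform import Rotation as Ro
def cam(n):
    p=r.camera_params(n);K=np.array([[p['fx'],0,p['cx']],[0,p['fy'],p['cy']],[0,0,1]]);return K,Ro.from_rotvec(np.ravel(p['rvec'])).as_matrix(),np.ravel(p['tvec'])
def ray(c,uv):
    K,R,t=c;return -R.T@t,R.T@np.linalg.solve(K,[uv[0],uv[1],1.])
def onz(c,uv,z):
    o,d=ray(c,uv);return o+d*(z-o[2])/d[2]
def proj(c,P):
    K,R,t=c;q=K@(R@np.asarray(P,float)+t);return q[:2]/q[2]
def tri(c1,a,c2,b):
    o,d=ray(c1,a);p,e=ray(c2,b);s=np.linalg.lstsq(np.c_[d,-e],p-o,rcond=None)[0]
    A=o+d*s[0];B=p+e*s[1];return (A+B)/2,np.linalg.norm(A-B)
E
python3 - <<'E'
from h import *
T=cam('top');S=cam('scene')
im=cv2.imread('pics/top0.png');sc=cv2.imread('pics/scene0.png')
for n,i,c,(x,y,w,h) in(('top',im,T,(405,235,60,35)),('scene',sc,S,(180,225,55,35))):
    a=i[y:y+h,x:x+w];hsv=cv2.cvtColor(a,cv2.COLOR_BGR2HSV);m=((hsv[...,1]<60)&(hsv[...,2]>150)).astype(np.uint8)
    cs=max(cv2.findContours(m,0,2)[0],key=cv2.contourArea)+[x,y]
    P=np.array([onz(c,q[0],8)[:2] for q in cs],np.float32);print(n,cv2.minAreaRect(P))
print('hole',onz(T,(422,250),8),'spanner',onz(T,(419,193),5),onz(T,(398,193),5),onz(T,(442,194),5))
print('hooktip?',onz(T,(400,228),249))
def cr(i,x,y,w,h,f): return cv2.resize(i[y:y+h,x:x+w],None,fx=f,fy=f,interpolation=2)
a=np.vstack([np.hstack([cr(im,340,200,66,50,6),cr(sc,235,160,66,50,6)]),np.hstack([cr(im,186,135,99,70*75//70,4),cr(sc,385,140,99,75,4)])])
print(a.shape);cv2.imwrite('pics/c1.png',a)
E
```

```text
top ((528.6930541992188, -380.5306396484375), (43.465782165527344, 119.95706176757812), 0.4476196765899658)
scene ((527.5784912109375, -377.9645080566406), (46.516151428222656, 121.40756225585938), 0.620339572429657)
hole [ 527.19753444 -337.18618015    8.        ] spanner [ 722.92184097 -318.53429682    5.        ] [ 716.08737208 -246.58774675    5.        ] [ 726.85948928 -397.42115739    5.        ]
hooktip? [ 552.57515224 -219.37851789  249.        ]
(600, 792, 3)
```

View pics/c1.png

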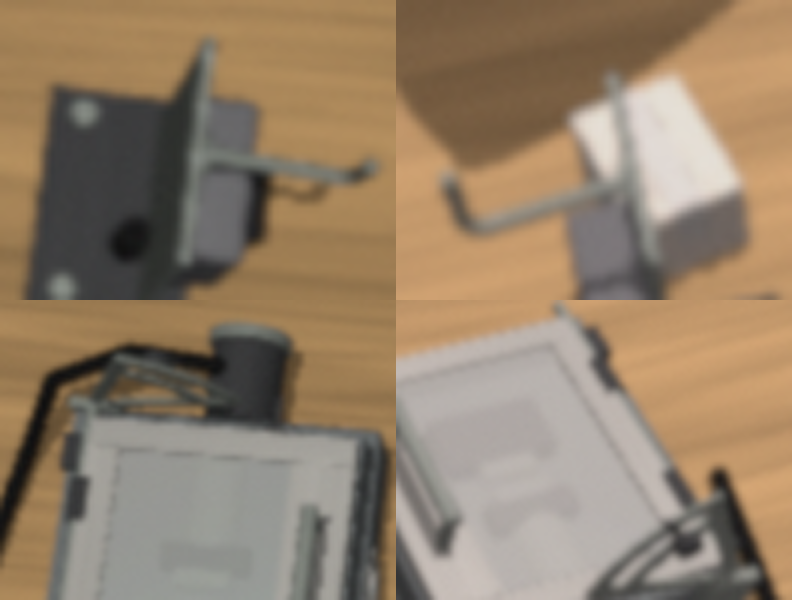

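Crop: in the top view the hook tip is at about (402,227.5), the bend at (398,230) and the rod's base at (374,227). In the scene view the tip is at about (244,190) and the bend at (247.7,198). The handle runs along the guard's right edge in the top view, and the slotted sector is at the upper (far) end of the guard.

Run:
```python
from h import *
T=cam('top');S=cam('scene')
print('tip',onz(T,(401.6,227),249),onz(S,(243.6,189.4),249),tri(T,(401.6,227),S,(243.6,189.4)))
print('bend',onz(T,(398,229.3),206),onz(S,(247.8,197.7),206))
print('base',onz(T,(374,226.5),216))
a=onz(T,(374.3,206.8),230);b=onz(T,(370.6,243.5),230);print('plate',a,b,np.linalg.norm(a-b),np.degrees(np.arctan2(*(a-b)[1::-1])))
im=cv2.imread('pics/top0.png');sc=cv2.imread('pics/scene0.png')
g=cv2.cvtColor(im,6)[180:235,250:275]
for y in range(180,232,5): print(y,g[y-180])
def cr(i,x,y,w,h,f): return cv2.resize(i[y:y+h,x:x+w],None,fx=f,fy=f,interpolation=2)
a=np.hstack([cr(im,190,150,100,120,4),cr(sc,355,135,100,120,4)]);cv2.imwrite('pics/c2.png',a)
```

```text
tip [ 555.83892698 -223.68827747  249.        ] [ 556.05607557 -221.1025397   249.        ] (array([ 555.92536959, -222.35930994,  249.22305152]), np.float64(2.564581416220224))
bend [ 555.67670141 -221.03342736  206.        ] [ 553.12459192 -217.08589644  206.        ]
base [ 555.55681902 -149.95640119  216.        ]
plate [ 610.59123005 -145.33243086  230.        ] [ 503.64104418 -142.26811194  230.        ] 106.99407603758426 -1.6411801380596682
180 [151 151 151 150 151 151 151 152 157 161 163 164 164 166 166 166 163 164
 163 163 162 163 163 147 111]
185 [152 152 151 151 151 151 152 155 161 162 161 157 156 157 156 158 161 164
 163 163 164 164 160 137  92]
190 [152 152 152 152 152 152 154 159 162 162 149 127 124 119 101  80  85 107
 134 157 164 161 144 104  74]
195 [152 152 152 152 152 153 156 161 161 151 129 125 127 114  97  92 101 125
 153 162 161 154 127  85  65]
200 [152 153 153 153 153 156 161 163 160 146 129 128 121 101  89  98 125 152
 161 162 159 142 104  82  57]
205 [153 153 153 153 155 158 163 162 149 127 127 126 109  93  94 103 126 154
 161 158 148 118  81  60  55]
210 [154 154 153 155 158 162 162 153 133 127 129 116  97  89 100 123 153 160
 160 156 137  97  77  56  59]
215 [153 154 154 157 161 165 163 149 130 128 121 102  89  97 121 148 160 161
 159 144 111  79  58  54  70]
220 [152 155 156 160 164 163 151 132 128 128 110  92  90  99 124 153 163 161
 155 133  93  75  59  71  91]
225 [154 156 158 163 165 164 157 139 118  96  78  73  96 130 155 161 163 159
 142 110  91  64  57  74  83]
230 [155 157 161 166 166 165 165 165 165 164 164 163 163 163 162 163 161 152
 125  89  72  56  57  71  87]
```

View pics/c2.png

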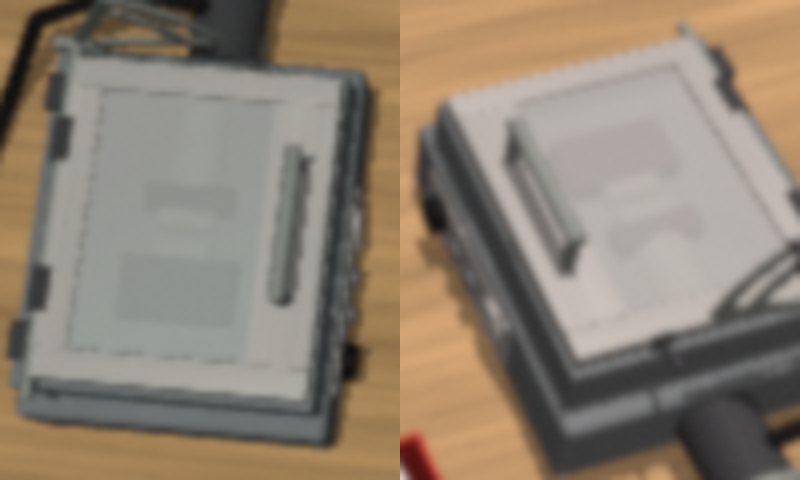

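Crop: the handle bar runs from about (263,187) to (260,225) in the top view, and from about (384,165) to (397,195) in the scene view. The tag's length already points the way the hook needs it, with the hole towards +y. So I'll grasp it near its far end, carry it flat, lower the hole over the tip, then tilt it down.

```bash
M='29.6 -5.2 16.1 0.65'; python3 -c "
from rig import r;print(r.nose_length)"
python3 steer.py '0 0 0 29.6 -5.2 16.1 0.65;0 0 0 29.6 -5.2 16.1 0.65;0 0 0 29.6 -5.2 16.1 0.65;0 0 0 29.6 -5.2 16.1 0.65;0 0 0 29.6 -5.2 16.1 0.65'
python3 steer.py '0 0 0 29.6 -5.2 16.1 0.65;0 0 0 29.6 -5.2 16.1 0.65;0 0 0 29.6 -5.2 16.1 0.65;0 0 0 29.6 -5.2 16.1 0.65;0 0 0 29.6 -5.2 16.1 0.65'
python3 steer.py '0 0 0 29.6 -5.2 16.1 0.65;0 0 0 29.6 -5.2 16.1 0.65;0 0 -0.1225 0 0 0 0.65;0 0 -0.1225 0 0 0 0.65;0 0 -0.1225 0 0 0 0.65'
python3 steer.py '0 0 -0.1225 0 0 0 0.65;0 0 -0.1225 0 0 0 0.65;0 0 -0.1225 0 0 0 0.65;0 0 -0.1225 0 0 0 0.65;0 0 -0.1225 0 0 0 0.65'
python3 steer.py '0 0 -0.1225 0 0 0 0.65;0 0 -0.1225 0 0 0 0.65;0 0 0 0 0 0 0.65;0 0 0 0 0 0 0.65'
```

```text
22.0
clock: 0.57
eef_pos: [347.8, -509.4, 171.9]
tcp_rot: [-3.141, 0.0, 0.354]
contact_force: [0.6, -0.5, -0.1]
opening: 0.645
grasp_force: 0.0
clock: 0.98
eef_pos: [477.7, -433.5, 91.3]
tcp_rot: [-3.141, 0.0, 0.355]
contact_force: [1.0, -0.5, -0.0]
opening: 0.647
grasp_force: 0.0
clock: 1.4
eef_pos: [528.8, -403.2, 59.1]
tcp_rot: [-3.14, 0.0, 0.73]
contact_force: [-0.7, 0.1, 0.0]
opening: 0.651
grasp_force: 0.0
clock: 1.82
eef_pos: [528.4, -404.0, 59.8]
tcp_rot: [-3.141, -0.0, 1.341]
contact_force: [-0.0, 0.7, -0.2]
opening: 0.651
grasp_force: 0.0
clock: 2.15
eef_pos: [528.4, -404.1, 59.8]
tcp_rot: [-3.141, -0.0, 1.576]
contact_force: [-0.8, -0.4, 0.3]
opening: 0.647
grasp_force: 0.0
```

```bash
python3 - <<'E'
from h import *
W=cam('wrist');i=r.grab_frame('wrist')[:,:,::-1];cv2.imwrite('pics/w1.png',i)
hsv=cv2.cvtColor(i,cv2.COLOR_BGR2HSV);m=((hsv[...,1]<60)&(hsv[...,2]>140)).astype(np.uint8)
for cs in cv2.findContours(m,0,2)[0]:
    if cv2.contourArea(cs)>800: print(cv2.boundingRect(cs),cv2.minAreaRect(np.array([onz(W,q[0],8)[:2] for q in cs],np.float32)))
E
python3 steer.py '0 0 0 0 0 17 0.65;0 0 0 0 0 17 0.65;0 0 0 0 0 0 0.65'
python3 steer.py '0 0 0 0 0 0 0.55;0 0 0 0 0 0 0.55'
```

```text
(282, 93, 76, 186) ((526.3945922851562, -379.5609130859375), (42.14691162109375, 119.39777374267578), 0.538659930229187)
clock: 2.45
eef_pos: [526.9, -402.9, 23.2]
tcp_rot: [-3.138, -0.003, 1.576]
contact_force: [-0.3, 0.5, 0.3]
opening: 0.648
grasp_force: 0.0
clock: 2.62
eef_pos: [528.7, -404.4, 26.6]
tcp_rot: [3.141, 0.0, 1.578]
contact_force: [0.5, -0.7, 0.5]
opening: 0.549
grasp_force: 0.0
```

View pics/w1.png

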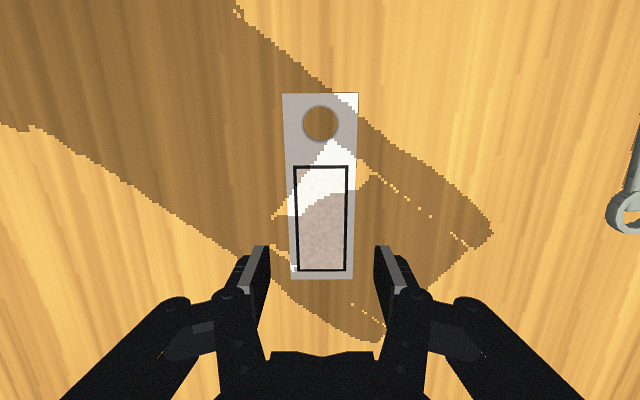

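The wrist view shows the tag centred between the fingers, with its hole at (320,124) and its near end at row 279. The pose is confirmed, so I'll close on it.

```bash
python3 steer.py '0 0 0 0 0 1.5 0.53;0 0 0 0 0 1.5 0.53;0 0 0 0 0 0 0.53'
python3 steer.py '0 0 0 0 0 0 0.3;0 0 0 0 0 0 0.3;0 0 0 0 0 0 0.3;0 0 0 0 0 0 0.3' 30
python3 steer.py '0 0 0 0 0 -10 0.3;0 0 0 0 0 -20 0.3;0 0 0 0 0 -20 0.3;0 0 0 0 0 0 0.3;0 0 0 0 0 0 0.3'
```

```text
clock: 2.87
eef_pos: [528.7, -404.3, 23.5]
tcp_rot: [3.141, 0.0, 1.579]
contact_force: [-0.0, -0.7, -0.5]
opening: 0.527
grasp_force: 0.0
clock: 3.2
eef_pos: [528.7, -404.3, 23.7]
tcp_rot: [3.141, 0.0, 1.58]
contact_force: [-1.6, 1.5, 6.0]
opening: 0.478
grasp_force: 30.8
clock: 3.62
eef_pos: [529.3, -404.7, 74.6]
tcp_rot: [3.14, 0.002, 1.58]
contact_force: [0.2, 0.5, -1.4]
opening: 0.479
grasp_force: 30.6
```

```bash
python3 steer.py '0 0 0 0 0 -37 0.3;0 0 0 0 0 -37 0.3;0 0 0 0 0 -37 0.3;0 0 0 0 0 -37 0.3;0 0 0 0 0 -37 0.3'
python3 steer.py '0 0 0 0 0 -36 0.3;0 0 0 28 6.5 0 0.3;0 0 0 28 6.5 0 0.3;0 0 0 28 6.5 0 0.3;0 0 0 28 6.5 0 0.3'
python3 steer.py '0 0 0 0 0 0 0.3;0 0 0 0 0 0 0.3'
python3 - <<'E'
from h import *
W=cam('wrist');print(r.sense()['eef_pos']);i=r.grab_frame('wrist')[:,:,::-1];cv2.imwrite('pics/w2.png',i)
print(proj(W,(555.5,-222.7,249)),proj(W,(555.5,-222.7,275)))
E
```

```text
clock: 4.03
eef_pos: [527.8, -403.7, 258.6]
tcp_rot: [-3.14, -0.001, 1.58]
contact_force: [0.8, -0.3, -1.8]
opening: 0.479
grasp_force: 31.0
clock: 4.45
eef_pos: [553.1, -290.7, 293.1]
tcp_rot: [-3.14, -0.001, 1.579]
contact_force: [0.5, 0.3, -1.1]
opening: 0.48
grasp_force: 31.0
clock: 4.62
eef_pos: [553.5, -290.6, 293.2]
tcp_rot: [-3.14, -0.001, 1.582]
contact_force: [-0.2, -0.6, -0.5]
opening: 0.475
grasp_force: 31.0
[ 553.45804759 -290.5586069   293.18176158]
[328.9665188  124.70408813] [330.19099031 130.31071646]
```

View pics/w2.png

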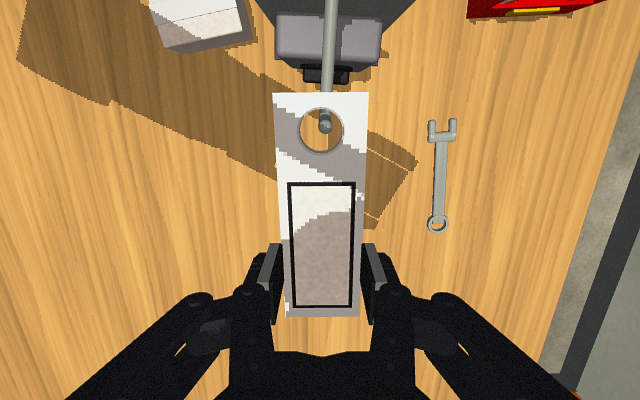

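The wrist view shows the hole centre at about (321,130) with the hook tip inside it at about (325,126). I'll cast both to their heights.

Run:
```python
from h import *
W=cam('wrist');i=cv2.imread('pics/w2.png')
for q in((325,124),(325,126),(325,128)): print('tip',onz(W,q,249))
for q,z in(((321,130),277.5),((299,130),277.5),((343,130),277.5),((321,108),277.5),((321,152),277.5)): print('hole',onz(W,q,z))
s=r.sense();R=Ro.from_euler('xyz',s['tcp_rot']).as_matrix();print('pred',s['eef_pos']+R@[67.8,0,19.7-4])
print(cv2.cvtColor(i,6)[104:156:2,312:336:1])
```

```text
tip [ 553.29915616 -223.45245133  249.        ]
tip [ 553.31349517 -224.51761956  249.        ]
tip [ 553.32789605 -225.58738357  249.        ]
hole [ 551.22080461 -223.40864756  277.5       ]
hole [ 541.24667227 -223.50685464  277.5       ]
hole [ 561.19229952 -223.31046645  277.5       ]
hole [ 551.13405083 -213.83488579  277.5       ]
hole [ 551.31178531 -233.44887302  277.5       ]
pred [ 552.63324316 -223.83213729  277.58899403]
[[238 239 239 238 239 240 238 240 239 239 239 241 238 239 240 240 236 238
  239 239 238 239 239 239]
 [240 241 242 243 241 242 243 245 233 234 245 243 244 243 243 241 240 239
  240 238 240 240 239 238]
 [223 182 169 169 174 188 189 192 188 191 177 165 164 163 161 187 206 235
  244 242 241 240 239 239]
 [147 141 113 108 105 109 107  82  79  86  92 109 115 111 146 144 150 172
  190 191 189 222 243 242]
 [105 101 104 106 105 110 107  80  78  83  91 111 117 112 148 146 137 121
   98 100 156 195 195 195]
 [105 105 106 112 112 107 111  78 123 131 119 104  97  92 100 126 137 122
  100  97 105 109 114 174]
 [103  99 103 107 106 108 110  79  86  76  77  78  82  7
[... 1264 characters left out ...]
65 169 173 177 175 173 173 177 173 168 166 159 163 173 193 115 115
  111 112 113 113 113 116]
 [173 163 171 177 175 176 173 172 176 170 168 163 161 157 175 194 114 116
  114 113 113 114 116 111]
 [172 167 171 173 176 171 174 174 177 175 167 166 159 163 170 185 112 114
  113 113 112 107  97  95]
 [156 168 172 177 178 176 172 174 180 168 164 165 161 161 169 179 115 114
  107 102 100  95 119 138]
 [ 97  99 101 118 121 142 140 165 163 163 139 133 133 120 100  98  98 100
   96 115 126 141 139 142]
 [137 123 117 104  97  97  93  98  96  97  97  94  99  94 108 119 136 137
  137 135 132 143 155 157]
 [149 140 133 138 137 140 137 138 138 137 137 141 139 137 136 136 145 154
  152 156 154 152 156 155]]
```

```bash
python3 steer.py '0 0 0 -0.5 2 0 0.3;0 0 0 0 0 12 0.3;0 0 0 0 0 12 0.3;0 0 0 0 0 0 0.3'
python3 steer.py '0 0 0 0 0 12 0.3;0 0 0 0 0 11 0.3;0 0 0 0 0 0 0.3'
python3 steer.py '0 0.12 0 -1.5 0 8.2 0.3;0 0.12 0 -1.5 0 8.2 0.3;0 0.12 0 -1.5 0 8.2 0.3;0 0.12 0 -1.5 0 8.2 0.3;0 0 0 0 0 0 0.3'
python3 -c "
from h import *
s=r.sense();R=Ro.from_euler('xyz',s['tcp_rot']).as_matrix();print('hole',s['eef_pos']+R@[67.8,0,19.7],s['contact_force'])
cv2.imwrite('pics/s2.png',cv2.resize(r.grab_frame('scene')[130:230,200:300,::-1],None,fx=5,fy=5))"
```

```text
clock: 5.0
eef_pos: [553.9, -292.4, 266.3]
tcp_rot: [-3.137, -0.002, 1.579]
contact_force: [-0.2, 0.9, -0.6]
opening: 0.474
grasp_force: 31.0
clock: 5.25
eef_pos: [554.2, -291.9, 244.0]
tcp_rot: [-3.138, -0.002, 1.58]
contact_force: [-0.2, -0.4, -1.6]
opening: 0.477
grasp_force: 31.0
clock: 5.67
eef_pos: [554.0, -294.1, 210.1]
tcp_rot: [-3.137, -0.488, 1.575]
contact_force: [-1.7, 1.2, -1.8]
opening: 0.477
grasp_force: 31.0
hole [ 553.65912909 -225.02576329  224.50163763] [-1.68897872  1.15129871 -1.835243  ]
```

View pics/s2.png

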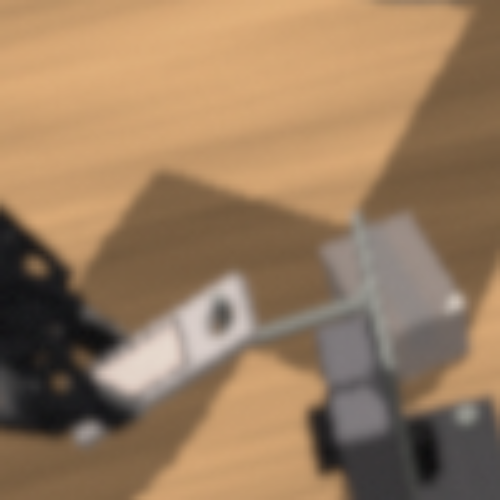

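The scene crop shows the tilted tag threaded on the hook: the hole is at about (222,315) in the crop and the rod comes out behind it. I'll lower it to the bend, tilt it a bit more, then release.

```bash
python3 steer.py '0 0 0 -1.5 0 6 0.3;0 0 0 -1.5 0 6 0.3;0 0.1 0 -1.6 0 6.9 0.3;0 0.1 0 -1.6 0 6.9 0.3;0 0 0 0 0 0 0.3'
python3 steer.py '0 0.1 0 -1.6 0 6.9 0.3;0 0.1 0 -1.6 0 6.9 0.3;0 0 0 0 0 0 0.3'
python3 -c "
from h import *
s=r.sense();R=Ro.from_euler('xyz',s['tcp_rot']).as_matrix();print('hole',s['eef_pos']+R@[67.8,0,19.7],s['contact_force'])"
```

```text
clock: 6.13
eef_pos: [554.6, -284.7, 186.1]
tcp_rot: [-3.138, -0.684, 1.578]
contact_force: [-1.3, 0.2, -2.2]
opening: 0.473
grasp_force: 31.0
clock: 6.38
eef_pos: [554.4, -277.6, 173.4]
tcp_rot: [-3.135, -0.883, 1.575]
contact_force: [-1.4, 0.3, -1.6]
opening: 0.477
grasp_force: 31.0
hole [ 554.03589075 -219.30548392  213.25415947] [-1.40199284  0.29337889 -1.62589537]
```

```bash
python3 steer.py '0 0.1 0 -2.5 0 8.6 0.3;0 0.1 0 -2.5 0 8.6 0.3;0 0 0 0 0 0 0.3'
python3 steer.py '0 0.1 0 -2.5 0 8.6 0.3;0 0.1 0 -2.5 0 8.6 0.3;0 0 0 0 0 0 0.3'
python3 -c "
from h import *
s=r.sense();R=Ro.from_euler('xyz',s['tcp_rot']).as_matrix();print('hole',s['eef_pos']+R@[67.8,0,19.7],s['contact_force'],s['qpos'])"
```

```text
clock: 6.63
eef_pos: [554.2, -266.1, 158.9]
tcp_rot: [-3.13, -1.082, 1.57]
contact_force: [-1.7, 0.5, -1.9]
opening: 0.479
grasp_force: 31.0
clock: 6.88
eef_pos: [554.3, -252.3, 147.4]
tcp_rot: [-3.122, -1.281, 1.563]
contact_force: [-0.5, 0.5, -1.9]
opening: 0.476
grasp_force: 31.0
hole [ 554.20576657 -214.06963083  206.77526808] [-0.4697853   0.5246993  -1.94729227] [-0.78871365  0.96492723  1.35182855  0.77803922  1.88745919 -0.9969825 ]
```

```bash
python3 steer.py '0 0 0 0 0 0 0.55;0 0 0 0 0 0 0.6;0 0 0 0 0 0 0.65;0 0 0 0 0 0 0.65;0 0 0 0 0 0 0.65'
python3 steer.py '0 0 0 0 0 -10 0.65;0 0 0 0 0 -25 0.65;0 0 0 0 0 -35 0.65;0 0 0 0 0 -35 0.65;0 0 0 0 0 0 0.65'
python3 steer.py '0 -0.12 0 0 0 -30 0.65;0 -0.12 0 0 0 -30 0.65;0 -0.12 0 0 0 -30 0.65;0 -0.12 0 0 0 -20 0.65;0 0 0 0 0 0 0.65'
python3 -c "
from h import *
a=r.grab_frame('scene')[130:230,200:300,::-1];b=r.grab_frame('wrist')[:,:,::-1]
cv2.imwrite('pics/c3.png',np.hstack([cv2.resize(a,(400,400)),b[:, 120:520]]));print(r.sense()['qpos'])"
```

```text
clock: 7.3
eef_pos: [555.6, -254.7, 151.4]
tcp_rot: [3.136, -1.277, 1.586]
contact_force: [0.5, -0.3, 1.4]
opening: 0.65
grasp_force: 0.0
clock: 7.72
eef_pos: [555.9, -361.2, 182.4]
tcp_rot: [3.13, -1.275, 1.588]
contact_force: [0.5, -0.7, 0.6]
opening: 0.654
grasp_force: 0.0
clock: 8.13
eef_pos: [558.6, -457.1, 235.7]
tcp_rot: [3.13, -0.784, 1.587]
contact_force: [0.6, 0.1, 1.2]
opening: 0.65
grasp_force: 0.0
[-0.88698295  0.86118393  1.0263415   0.49181176  1.88824706 -0.89651581]
```

View pics/c3.png

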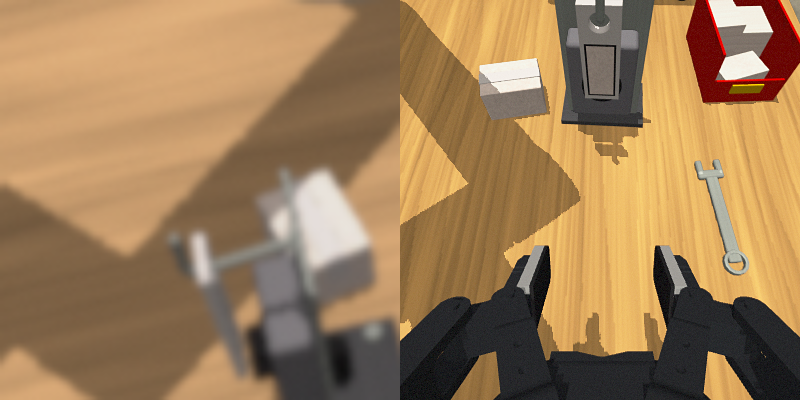

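The tag hangs freely on the hook, nearly vertical, in both views. The carton, bin and spanner are undisturbed. Next I'll work out the press geometry.

Run:
```python
from h import *
T=cam('top');S=cam('scene')
A=onz(T,(262.8,186.7),182);B=onz(T,(260,225),182);print('top ends',A,B,np.linalg.norm(A-B),np.degrees(np.arctan2(*(A-B)[1::-1])))
print(onz(T,(261.3,205),180), onz(S,(384.5,165),180),onz(S,(397.5,195),180))
# guard frame top-face corners (z~140) from c2: TL(78,56) TR(340,76) BR(308,404) BL(35,380)
for q in((78,56),(345,78),(310,405),(33,382)): print(onz(T,(q[0]/4+190,q[1]/4+150),140))
for n in('top','scene','wrist'):
    K,R,t=cam(n);print(n,-R.T@t,R[2])
s=r.sense();Rt=Ro.from_euler('xyz',s['tcp_rot']).as_matrix();K,R,t=cam('wrist');print('cam in tool',Rt.T@(-R.T@t-s['eef_pos']),(R@Rt))
```

```text
top ends [651.23964411 190.52153417 182.        ] [533.69622764 184.25935918 182.        ] 117.71010827857114 3.049573779768625
[594.86300055 188.3165991  180.        ] [536.64546718 194.12366712 180.        ] [650.78595525 186.90221542 180.        ]
[719.25461546 375.29510206 140.        ]
[721.18986451 162.14933517 140.        ]
[462.07052953 158.31979791 140.        ]
[459.34405476 370.60265877 140.        ]
top [ 346.31985802  -19.98261406 1436.08201629] [ 0.20811642  0.02476309 -0.97779054]
scene [1196.21147834 -183.09579433 1045.18326112] [-0.55906777  0.16558092 -0.81241996]
wrist [ 556.04589547 -481.36314704  375.37170746] [-0.00188692  0.44852969 -0.89376594]
cam in tool [  84.25643918   -1.07244893 -120.98911995] [[-8.98347186e-04  9.99999596e-01 -4.90864018e-06]
 [-9.45296816e-01 -8.50806327e-04 -3.26210370e-01]
 [-3.26210243e-01 -2.88410046e-04  9.45297199e-01]]
```

```bash
python3 steer.py '0 -0.12 0 0 0 -30 0.65;0 -0.12 0 0 0 -30 0.65;0 -0.12 0 0 0 -30 0.65;0 -0.12 0 0 0 -20 0.65;0 -0.12 0 0 0 0 0.65'
python3 steer.py '0 -0.12 0 0 0 0 0.65;0 -0.064 0 0 0 0 0.65;0 0 0 0 0 0 0.65'
```

```text
clock: 8.65
eef_pos: [557.9, -520.6, 319.1]
tcp_rot: [3.138, -0.192, 1.579]
contact_force: [0.7, -0.0, -0.2]
opening: 0.653
grasp_force: 0.0
clock: 8.9
eef_pos: [557.6, -514.9, 315.0]
tcp_rot: [-3.14, -0.016, 1.582]
contact_force: [-0.4, -0.7, 0.0]
opening: 0.651
grasp_force: 0.0
```

```bash
python3 steer.py '0 0 0 0 0 -35 0.65;0 0 0 39 2 0 0.65;0 0 0 39 2 0 0.65;0 0 0 39 2 0 0.65;0 0 0 39 2 0 0.65' | sed -n 2p
python3 steer.py '0 0 0 39 2 0 0.65;0 0 0 39 2 0 0.65;0 0 0 39 2 0 0.65;0 0 0 39 2 0 0.65;0 0 0 39 2 0 0.65' | sed -n 2p
python3 steer.py '0 0 0 39 2 0 0.65;0 0 0 39 2 0 0.65;0 0 0 39 2 0 0.65;0 0 0 39 2 0 0.65;0 0 0 39 2 0 0.65' | sed -n 2p
python3 steer.py '0 0 0 39 2 0 0.65;0 0 0 39 2 0 0.65;0 0 0 39 2 0 0.65;0 0 0 39 2 0 0.65;0 0 -0.125 0 0 0 0.65' | sed -n 2p
python3 steer.py '0 0 -0.125 0 0 0 0.65;0 0 -0.125 0 0 0 0.65;0 0 -0.125 0 0 0 0.65;0 0 -0.125 0 0 0 0.65;0 0 -0.125 0 0 0 0.65' | sed -n 2,3p
python3 steer.py '0 0 -0.125 0 0 0 0.65;0 0 -0.125 0 0 0 0.65;0 0 -0.125 0 0 0 0.65;0 0 -0.125 0 0 0 0.65;0 0 -0.125 0 0 0 0.65' | sed -n 2,3p
python3 steer.py '0 0 -0.125 0 0 0 0.65;0 0 -0.06 0 0 0 0.65;0 0 0 0 0 0 0.65'
python3 -c "
from h import *
W=cam('wrist');s=r.sense();print(s['eef_pos'],s['qpos']);cv2.imwrite('pics/w4.png',r.grab_frame('wrist')[:,:,::-1])
np.savez('w4.npz',K=W[0],R=W[1],t=W[2])
for P in((594,188,177),(742,377,135),(742,266,228)): print(proj(W,P))"
```

```text
eef_pos: [563.3, -360.8, 351.0]
eef_pos: [571.7, -165.5, 354.6]
eef_pos: [580.0, 29.5, 357.8]
eef_pos: [586.7, 189.8, 359.9]
eef_pos: [586.9, 183.6, 359.9]
tcp_rot: [3.135, -0.017, 2.335]
eef_pos: [586.9, 183.6, 359.9]
tcp_rot: [3.127, -0.01, 2.96]
clock: 11.65
eef_pos: [587.0, 183.5, 360.0]
tcp_rot: [3.125, -0.006, 3.141]
contact_force: [0.3, 0.4, 0.5]
opening: 0.648
grasp_force: 0.0
[586.95001503 183.52286947 360.00949465] [ 0.29153063  0.25795456  1.52791039  0.01780157  1.35707056 -1.2829089 ]
[323.16310143 185.63415286]
[459.71912804 279.12962504]
[396.74459925 331.08354047]
```

View pics/w4.png

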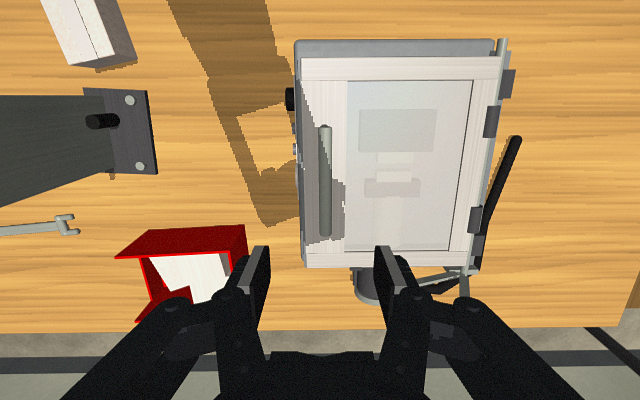

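The wrist view shows the handle bar from (325,125) to (325,238), about 13 px wide. The sector at about (440,285) is partly behind the right finger. I'll shift so the index shows between the fingers.

```bash
python3 - <<'E'
from h import *
W=cam('wrist')
for q in((325.5,125),(325.5,238),(325.5,181.5)): print(onz(W,q,177))
E
python3 steer.py '0 0 0 -30 -40 0 0.65;0 0 0 -30 -40 0 0.65;0 0 0 0 -5 0 0.65;0 0 0 0 0 0 0.65'
python3 -c "
from h import *
W=cam('wrist');s=r.sense();print(s['eef_pos']);i=r.grab_frame('wrist')[:,:,::-1]
np.savez('w5.npz',K=W[0],R=W[1],t=W[2]);cv2.imwrite('pics/w5f.png',i)
for a in(.5,.7,.9): print(proj(W,(742,377-145*np.cos(a),135+145*np.sin(a))))
cv2.imwrite('pics/w5.png',cv2.resize(i[170:370,240:500],None,fx=3,fy=3,interpolation=2))"
```

```text
[530.7800764  190.49834765 177.        ]
[656.70332653 190.43012961 177.        ]
[589.74044493 190.46640629 177.        ]
clock: 12.03
eef_pos: [637.8, 109.8, 359.3]
tcp_rot: [3.126, -0.004, 3.134]
contact_force: [-0.6, 0.4, -0.6]
opening: 0.648
grasp_force: 0.0
[637.77447347 109.78178748 359.33235244]
[448.28973021 276.24880546]
[474.15327813 289.60259243]
[506.42546741 302.39392632]
```

View pics/w5.png

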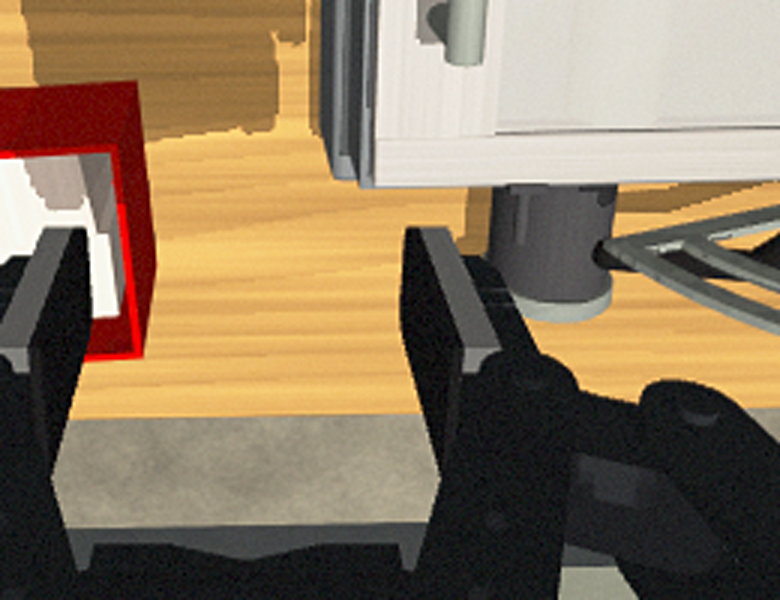

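The picture shows I went the wrong way in y: the sector is at the far right, at about (620,250) in the crop. I have no picture views left, so from here I'll read pixels numerically.

```bash
python3 steer.py '0 0 0 -3 39 0 0.65;0 0 0 -3 39 0 0.65;0 0 0 -3 39 0 0.65;0 0 0 -3 39 0 0.65;0 0 0 0 0 0 0.65'
python3 - <<'E'
from h import *
z=np.load('w4.npz');W=(z['K'],z['R'],z['t']);g=cv2.cvtColor(cv2.imread('pics/w4.png'),6)
for y in range(118,246,8): print(y,g[y,312:346])
W=cam('wrist');s=r.sense();i=r.grab_frame('wrist')[:,:,::-1];cv2.imwrite('pics/w6.png',i);g=cv2.cvtColor(i,6)
np.savez('w6.npz',K=W[0],R=W[1],t=W[2])
print(s['eef_pos'])
print('rows angle 0..1.0, cols radius 105..185 step 4 in plane x=743.7')
for a in np.arange(-.1,1.05,.04):
    q=[proj(W,(743.7,379-R*np.cos(a),135+R*np.sin(a))) for R in range(101,190,4)]
    print(f'{a:.2f}',q[11].round(),*[g[int(v+.5),int(u+.5)] if 0<=v<399.4 and 0<=u<639.4 else -1 for u,v in q])
E
```

```text
clock: 12.5
eef_pos: [647.9, 275.7, 362.5]
tcp_rot: [3.122, -0.002, -3.14]
contact_force: [0.3, -0.0, -0.7]
opening: 0.654
grasp_force: 0.0
118 [123 230 224 225 225 228 227 228 225 220 226 228 229 225 225 233 227 227
 228 227 228 228 229 229 227 228 227 227 229 227 231 231 227 227]
126 [136 130 164 237 232 234 236 241 121  72  69  77  75  70  71  75 122 128
 199 235 230 225 228 228 226 225 226 227 228 228 230 232 226 226]
134 [133 131 132 131 135 138  87 110 126 149 161 166 179 190 182 182 169 160
 143 114 203 225 225 223 226 226 225 228 227 227 228 230 225 226]
142 [135 130 130 130 136 139 102  81  89  98  96 170 179 188 184 180 174 160
 140 115 213 224 225 224 224 223 226 228 228 224 227 228 223 225]
150 [134 133 131 133 133 134  97  81  93  99 107 102 103 189 186 182 175 158
 140 113 231 223 223 222 223 224 222 226 225 223 227 226 221 224]
158 [130 134 129 132 132 133  99  79  92 101 103 102 111 111 109 113 143 161
 138 109 230 223 221 219 222 222 224 227 224 223 225 225 221 224]
166 [134 132 130 133 134 135 120  85  90  98 104 106 112 113 112 109 109  92
 145 106 228 218 220 220 
[... 3653 characters left out ...]
 149 177 179 170 180 178 181 174 177 180 180 187 176 176 179 142 141 135 129
0.82 [324. 291.] 79 79 77 149 102 39 34 131 184 179 166 183 177 186 181 174 175 136 142 146 141 141 134
0.86 [328. 293.] 81 82 70 147 61 56 52 40 70 165 178 175 187 182 167 174 136 143 144 136 140 137 130
0.90 [333. 296.] 83 71 77 154 70 63 181 177 167 182 174 184 167 177 167 134 134 129 136 135 132 134 124
0.94 [338. 298.] 72 71 67 154 79 73 180 169 181 174 189 170 178 148 147 142 141 140 139 137 140 136 137
0.98 [344. 300.] 65 71 88 157 72 134 171 172 171 187 168 179 151 149 140 139 143 142 146 145 146 147 151
1.02 [349. 302.] 66 70 84 158 187 174 181 173 184 166 178 149 146 149 144 138 146 144 143 149 150 142 144
```

Run:
```python
from h import *
i=cv2.imread('pics/w6.png');h=cv2.cvtColor(i,cv2.COLOR_BGR2HSV)
for y in range(176,330,3):
    print(y,''.join('.' if h[y,x,1]>75 and h[y,x,2]>60 else '0123456789'[min(9,int(h[y,x,2])//26)] for x in range(250,470,2)))
```

```text
176 8888888887888878888887888887788888888888888787877888788888888878778888888842333335.........01111..............
179 8888888887888788787887888788788888888888888887778888778888888888878888888832333245.........00111..............
182 8885555486788888888888887887788888888888888777888888777888888788878888888822333245........00111...............
185 5555555555777777787777878888888888888888887778787888787888878877878888888832332355........01111...............
188 55555555548778877778777777877888888888888887888888778788888777878688888888887621111......00111................
191 555555555477777777877777777878888888888788777888877877778888888786888888888876333333.....01111................
194 555555555487777777777777888778888888888888778877778778778777788785888888888866323333.....0101.................
197 555555555487777777777777787888888888888888777777778877788888887886888888888865333333....01111.................
200 555555555578878787777787778778888888888888777777877888877887778886888888888865333333....00111.................
203 5555555555777777777777777777778888888888887777777777777777777
[... 4179 characters left out ...]
0000000100
314 01100055555555555555555555555555555555555555555555565655555565566660011101100101000010011000010010001000010100
317 01100455555555555555555555555555555555555555556665656655555555665560011100000000000000000000000000000000000110
320 01100555555555555555555555555555555556565555555555666555556555655563010100100001000000101110000100001001011001
323 11101455555555555555555555555555555655566565655556655556666666666566011000000000000000010011121111010000100000
326 00015555555555555555555555555555555656656666556555556555666665656666001000000011000000000112111111111110010100
329 10005555555555555545555555555555555556666666566655555566666666665666601010000000010001100011111111111111111000
```

```bash
python3 steer.py '0 0 0 25 -5 15 0.65;0 0 0 25 -6 15 0.65;0 -0.124 0 0 0 0 0.65;0 -0.124 0 0 0 0 0.65;0 -0.124 0 0 0 0 0.65' |sed -n 2,3p
python3 steer.py '0 -0.124 0 0 0 0 0.65;0 -0.124 0 0 0 0 0.65;0 -0.124 0 0 0 0 0.65;0 0 0 0 0 0 0.65;0 0 0 0 0 0 0.65'
cat > asc.py <<'E'
from h import *
def asc(f,x0,x1,y0,y1,sx=2,sy=3):
    i=cv2.imread(f);h=cv2.cvtColor(i,cv2.COLOR_BGR2HSV)
    for y in range(y0,y1,sy):
        print(y,''.join('.' if h[y,x,1]>75 and h[y,x,2]>60 else '0123456789'[min(9,int(h[y,x,2])//26)] for x in range(x0,x1,sx)))
E
python3 - <<'E'
from asc import *
W=cam('wrist');s=r.sense();print(s['eef_pos'],s['tcp_rot'])
cv2.imwrite('pics/w7.png',r.grab_frame('wrist')[:,:,::-1]);np.savez('w7.npz',K=W[0],R=W[1],t=W[2])
print('hinge',proj(W,(743.7,379,135)),'ptr',proj(W,(743.7,234,135)))
for a in(.5,.7,.9): print(a,proj(W,(743.7,379-145*np.cos(a),135+145*np.sin(a))))
asc('pics/w7.png',200,480,60,330,3,5)
E
```

```text
eef_pos: [598.8, 257.4, 333.5]
tcp_rot: [3.122, 0.377, 3.132]
clock: 13.38
eef_pos: [598.9, 255.4, 332.3]
tcp_rot: [3.128, 0.7, 3.126]
contact_force: [0.4, 0.5, -0.7]
opening: 0.652
grasp_force: 0.0
[598.89476955 255.40861732 332.25305718] [3.1280775  0.70039241 3.12603256]
hinge [420.55561105 150.38493202] ptr [303.74737471 151.91068063]
0.5 [318.3255772  200.24302668]
0.7 [333.57336776 219.22123082]
0.9 [354.05388487 236.32647875]
60 .....85334333444588455455777777777777777777787778877877777777777777777777777748888878888655511
65 ......8333433244488845454877777777777777777778888787877777777777777777777777788888788876555011
70 .......834443355488844544477777777777777777778877878777777777777777777777777388888888776550111
75 .......83344332444888444447777777777777777777777877878777777777777777777777888888888886111011.
80 ........8334433544888888447777777777777777778778778777777777777777777777777388888882233241112.
85 ........863443534358888888677777777777777787777788788777777777777777777777788888882233350110..
90 .........856665433328888885777777777777777777777788877777777777777777777
[... 3974 characters left out ...]
6666666
295 6666211100010101010010566666666666666666666666666666666666630000100000000110046666666666776666
300 6671101100000110110000766666666666666666666666666666666666660000100010110100002766666010111102
305 0000000000000011011001666666666666666666666666666666666666663001100100010101000011001011100010
310 0100110111100010111006666666666666666666666666666666666666667001101100100001100100000010001110
315 1001101000011100002016666666666666666666666666666666666666666001010011100010100101001000000110
320 1010100011001110001066666666666666666666666666666666666666666701010001001000010110100110101111
325 2222210000010100100066666666666666666666666666666666666666666601000011100000122222221011000110
```

Run:
```python
from h import *
g=cv2.cvtColor(cv2.imread('pics/w7.png'),6)//10
print('pin');
for y in range(138,164): print(y,*[f'{v:2d}' for v in g[y,294:312]])
print('index')
for y in range(198,238): print(y,*[f'{v:2d}' for v in g[y,344:396]])
```

```text
pin
138 20 21 21 21 21 21 20 20 20 20 21 20 21 21 20 20 20 20
139 21 20 20 20 20 20 20 20 20 20 20 21 20 20 20 20 20 20
140 20 20 20 20 20 21 21 21 20 21 21 20 21 21 20 20 20 20
141 18 16 16 16 16 14 14 13 13 13 12 12 12 12 15 18 18 18
142  9  6  6  5  6  6  5  6  6  6  5  5  6  5 13 18 17 17
143 12  7  7  7  7  7  7  7  7  7  7  7  7  6 13 17 17 17
144 12  8  8  8  8  8  7  8  8  7  7 10 10  9 14 17 17 17
145 17 16 16 17 18 11  7  8  8  6  9 18 18 17 17 17 17 17
146 18 18 18 18 19 14  6  8  8  7  8 19 18 18 18 18 18 18
147 18 18 18 18 18 17  6  7  8  7  7 18 18 18 18 18 18 18
148 17 17 17 17 17 18  6  7  8  7  6 18 18 17 17 17 17 17
149 17 16 16 17 17 18  7  7  8  7  5 18 17 16 17 17 17 17
150 16 16 16 16 16 17  7  7  8  7  5 16 17 16 16 16 17 17
151 17 17 17 17 17 18 10  7  8  8  5 15 18 17 17 17 17 17
152 17 17 17 17 18 18 11  7  8  7  6 13 18 18 17 17 17 17
153 17 17 17 17 17 18 11  7  8  8  6 11 18 17 17 17 18 18
154 17 18 17 18 18 18 12  7  7  7  6 11 18 18 18 18 17 18
155 17 17 17 17 17 17 17  6  7  8  6 13 17 17 16 16 16 17
156 17 17 17 17 17 17 17 14 11 10 13 17 17 17 17 17 
[... 6117 characters left out ...]
 16 17 17 16 17 17 16 16 16 16 15 15 15 13 10  9  9  9 10 10
234 17 17 17 17 17 16 16 16 16 16 17 16 16 16 16 17 17 17 17 16 16 16 16 16 16 16 17 17 16 16 16 17 17 17 17 17 17 17 17 17 16 17 17 16 16 16 15 14 11 10  9  9
235 17 17 17 17 17 17 16 17 17 16 17 17 17 16 16 17 16 16 17 17 16 16 16 16 16 16 17 16 16 16 16 16 17 16 16 16 17 16 16 17 16 16 17 17 17 17 16 16 16 15 12 11
236 17 16 17 17 17 17 17 17 16 17 17 17 17 16 16 17 16 16 16 16 17 17 17 17 17 17 16 16 16 17 17 17 16 17 17 16 16 16 16 16 16 16 16 17 17 17 17 16 16 16 16 16
237 17 17 17 17 17 17 17 17 16 17 17 17 17 16 17 17 16 16 16 16 16 16 17 17 17 17 17 17 16 17 17 17 17 17 17 17 17 16 17 17 16 16 16 17 17 17 17 17 16 16 16 16
```

Run:
```python
from h import *
L=lambda n:(lambda z:(z['K'],z['R'],z['t']))(np.load(n))
W4=L('w4.npz');A=onz(W4,(324.9,134),177);B=onz(W4,(325.4,230),177);yaw=np.arctan2((B-A)[1],(B-A)[0]);print(A,B,'yaw',yaw)
C=(onz(W4,(325,126),179)+onz(W4,(325.4,237),179))/2;print('mid',C)
W=L('w7.npz');p=onz(W,(302.7,154.2),135);print('pin end',p)
for yw in(0,yaw,.016):
    ex=np.array([np.cos(yw),np.sin(yw),0]);ey=np.array([-np.sin(yw),np.cos(yw),0]) # ex: press -y ; ey: press +x
    H=p+145*ey;print('yaw',round(yw,4),'hinge mid',H-150*ex)
    o,d=ray(W,(357.5,231));
    q=o+d*((p-o)@ex)/(d@ex);v=q-H;print('tip r',np.hypot(v@ey,v[2]),'ang',np.arctan2(v[2],-v@ey),q)
```

```text
[539.40293254 189.708718   177.        ] [646.28007897 190.57493996 177.        ] yaw 0.008104660554277547
mid [592.65735423 190.13702056 179.        ]
pin end [748.16147085 232.42280755 135.        ]
yaw 0 hinge mid [598.16147085 377.42280755 135.        ]
tip r 134.9035929659953 ang 0.8991932125770611 [748.16147085 293.48016056 240.60592508]
yaw 0.0081 hinge mid [596.99123433 376.2023596  135.        ]
tip r 135.1139165789906 ang 0.899845968661897 [747.66712811 293.41634547 240.82542866]
yaw 0.016 hinge mid [595.86076943 375.00435034 135.        ]
tip r 135.3160759291945 ang 0.9005009810137286 [747.18648379 293.35429872 241.0388497 ]
```

```bash
python3 steer.py '0 0 0 -20 15 -23 0.65;0 0 0 -20 15 -23 0.65;0 0 0 0 0 0 0.65;0 0 0 0 0 0 0.65;0 0 0 0 0 0 0.65'
python3 - <<'E'
from h import *
W=cam('wrist');i=r.grab_frame('wrist')[:,:,::-1];W_=cam('wrist');print('drift',W_[2]-W[2])
cv2.imwrite('pics/w8.png',i);np.savez('w8.npz',K=W[0],R=W[1],t=W[2]);g=cv2.cvtColor(i,6)
a=proj(W,(748,232.4,135)).round().astype(int);b=proj(W,(748,293.5,240.6)).round().astype(int);print(a,b)
print('pin',a[0]-10,a[0]+11)
for y in range(a[1]-14,a[1]+12): print(y,*[f'{v:2d}' for v in g[y,a[0]-10:a[0]+11]//10])
print('tip',b[0]-16,b[0]+16)
for y in range(b[1]-20,b[1]+14): print(y,*[f'{v:2d}' for v in g[y,b[0]-16:b[0]+17]//10])
E
```

```text
clock: 13.85
eef_pos: [601.6, 284.8, 394.3]
tcp_rot: [3.126, 0.702, 3.123]
contact_force: [-0.1, -0.2, -0.7]
opening: 0.649
grasp_force: 0.0
drift [0.68862417 0.50676532 0.42840954]
[282 117] [329 181]
pin 272 293
103  8  7  7  7  7  7  7  7  7  7  7  7  6 14 18 19 18 18 18 18 18
104 12  7  7  7  7  7  7  8  7  8  7  7  6 16 18 18 18 18 18 18 18
105 14 13 12 13 14 11  7  8  7  6 15 16 15 17 18 18 17 17 17 18 17
106 18 17 18 18 18 12  7  7  7  6 12 18 18 17 17 17 17 18 18 17 17
107 17 18 17 18 18 15  7  8  8  6 10 18 18 18 18 18 18 18 18 18 18
108 18 18 18 18 18 19  6  7  7  6  9 19 18 18 18 18 18 18 18 18 18
109 19 19 18 18 19 19  8  7  8  7  6 19 19 19 18 18 18 18 18 18 18
110 18 18 18 18 18 18 11  7  8  7  4 19 18 18 18 18 18 18 18 18 17
111 17 17 17 17 17 18 10  7  8  7  5 15 17 17 17 17 17 17 17 17 17
112 16 16 16 16 16 16 13  7  8  8  5 10 16 16 16 16 16 16 16 16 17
113 16 16 16 16 16 17 17  6  7  8  6 10 17 16 17 17 17 17 17 16 17
114 17 17 18 17 17 18 18  8  7  8  7  9 19 18 18 18 18 18 18 18 18
115 18 18 18 18 18 18 19 11  7  8  7  6 19 18 18 18 18 18 17 18 18
116 18 18 18 18
[... 3669 characters left out ...]
7 17 16 17 17 17 17 16 17 17 17 17 17 17 16 16 16 16 16 16 17 16 17 16 16 16 16 16
189 17 17 17 17 17 17 17 17 17 17 17 16 16 16 16 17 17 17 16 17 17 16 17 16 17 17 17 16 16 16 16 16 16
190 17 17 17 17 17 16 16 17 17 17 17 17 16 17 16 17 16 17 16 16 16 16 16 16 16 16 17 16 16 17 16 16 16
191 17 16 17 17 17 17 17 17 17 17 17 17 16 17 17 17 17 16 17 16 17 17 16 16 16 16 16 16 16 16 16 16 16
192 16 17 17 17 17 16 17 16 17 17 17 17 16 17 17 17 17 17 17 16 16 16 16 16 16 16 17 17 16 16 16 16 16
193 17 17 17 17 17 17 16 17 17 17 17 17 17 16 16 16 17 17 16 16 17 17 17 17 17 16 17 16 16 16 16 17 17
194 17 17 17 17 17 17 17 17 17 17 17 17 17 16 17 17 17 17 17 16 17 17 17 17 16 17 17 17 17 17 16 16 16
```

Run:
```python
from h import *
L=lambda n:(lambda z:(z['K'],z['R'],z['t']))(np.load(n))
A=L('w7.npz');B=L('w8.npz')
print('pin',tri(A,(302.7,154.2),B,(281.8,116.0)));print('tip',tri(A,(357.4,230.9),B,(327.3,178.8)))
for X in(742,748,755):
  for n,c,p,q in(('7',A,(302.7,154.2),(357.4,230.9)),('8',B,(281.8,116),(327.3,178.8))):
    f=lambda uv:(lambda o,d:o+d*(X-o[0])/d[0])(*ray(c,uv));P=f(p);Q=f(q)
    print(X,n,P,Q)
    for yh in(P[1]+145,379.):print('  ',np.hypot(yh-Q[1],Q[2]-135),np.arctan2(Q[2]-135,yh-Q[1]))
```

```text
pin (array([742.84260068, 233.17068734, 139.05584742]), np.float64(0.7523970319611428))
tip (array([733.07660997, 291.49802144, 247.15786178]), np.float64(0.1295702439841848))
742 7 [742.         232.91368739 139.96063948] [742.         292.58824944 243.22638136]
   137.81647210522067 0.9031700608057113
   138.4916613293381 0.8970102701412848
742 8 [742.         233.63848624 139.67674927] [742.         291.75883111 241.1101756 ]
   137.14023421516222 0.8847155687169045
   137.3695414359687 0.8826793387254687
748 7 [748.         232.43567181 135.13000121] [748.         293.36077143 240.55977555]
   134.94982434046256 0.8982132374265925
   135.92992196404285 0.88921111731198
748 8 [748.         232.54654205 133.49114391] [748.         291.89607271 237.06978335]
   133.2450508357834 0.8726430565319534
   134.18395889321226 0.8643454476127821
755 7 [755.         231.87798698 129.49425657] [755.         294.26204708 237.44873544]
   131.60979036021385 0.8921575417620633
   132.9521118989541 0.8797329427100432
755 8 [755.         231.27260715 126.27460433] [755.        292.0561879 232.3559924]
   128.72682132705714 0.8576377099140814
   130.52745197862882 0.8418340542633109
```

```bash
S='sed -n 2,3p'
python3 steer.py '0 0.12 0 0 0 0 0.65;0 0.12 0 0 0 0 0.65;0 0.12 0 0 0 0 0.65;0 0.12 0 0 0 0 0.65;0 0.12 0 0 0 0 0.65' |$S
python3 steer.py '0 0.1 0 0 0 0 0.65;0 0 0.125 0 0 0 0.65;0 0 0.125 0 0 0 0.65;0 0 0.125 0 0 0 0.65;0 0 0.125 0 0 0 0.65' |$S
python3 steer.py '0 0 0.125 0 0 0 0.65;0 0 0.125 0 0 0 0.65;0 0 0.125 0 0 0 0.65;0 0 0.125 0 0 0 0.65;0 0 0.125 0 0 0 0.65' |$S
python3 steer.py '0 0 0.125 0 0 0 0.65;0 0 0.125 0 0 0 0.65;0 0 0.125 0 0 0 0.65;0 0 0.125 0 0 0 0.65;0 0 0.125 0 0 0 0.65' |$S
python3 steer.py '0 0 0.125 0 0 0 0.65;0 0 0.125 0 0 0 0.65;0 0 0.125 0 0 0 0.65;0 0 0.125 0 0 0 0.65;0 0 0.125 0 0 0 0.65' |$S
python3 steer.py '0 0 0.125 0 0 0 0.65;0 0 0.125 0 0 0 0.65;0 0 0.125 0 0 0 0.65;0 0 0.125 0 0 0 0.65;0 0 0.125 0 0 0 0.65' |$S
python3 steer.py '0 0.1 0 0 0 0 0.65;0 0.1 0 0 0 0 0.65;0 0 0 0 0 0 0.65;0 0 0 0 0 0 0.65'
```

```text
eef_pos: [600.9, 285.0, 394.5]
tcp_rot: [3.127, 0.097, 3.134]
eef_pos: [601.2, 284.4, 392.5]
tcp_rot: [3.131, -0.005, 2.628]
eef_pos: [601.0, 284.5, 392.8]
tcp_rot: [3.135, -0.01, 2.003]
eef_pos: [601.0, 284.5, 392.8]
tcp_rot: [-3.141, -0.012, 1.378]
eef_pos: [601.0, 284.5, 392.8]
tcp_rot: [-3.134, -0.009, 0.753]
eef_pos: [601.0, 284.6, 392.8]
tcp_rot: [-3.13, -0.003, 0.128]
clock: 16.73
eef_pos: [600.0, 284.5, 393.6]
tcp_rot: [-3.13, -0.202, 0.132]
contact_force: [-0.0, -0.1, -0.3]
opening: 0.652
grasp_force: 0.0
```

```bash
python3 steer.py '0 0 0.123 0 0 0 0.65;0 0 0 -5 32 20 0.65;0 0 0 -5 32 30 0.65;0 0 0 -5 30 30 0.65;0 0 0 0 0 35 0.65' | sed -n 2,3p
python3 steer.py '0 0 0 0 0 10 0.65;0 0 0 0 0 0 0.65;0 0 0 0 0 0 0.65'
python3 - <<'E'
from h import *
W=cam('wrist');i=r.grab_frame('wrist')[:,:,::-1];cv2.imwrite('pics/w9.png',i);g=cv2.cvtColor(i,6)
s=r.sense();print(s['eef_pos'],s['tcp_rot'])
for X in(560,580,600,620):
    u,v=proj(W,(X,190,177)).round().astype(int);print(X,u,v,g[v,u-14:u+15] if 0<=v<400 else '')
E
```

```text
eef_pos: [611.1, 193.6, 277.4]
tcp_rot: [-3.106, -0.201, 0.004]
clock: 17.4
eef_pos: [613.7, 198.6, 268.5]
tcp_rot: [-3.105, -0.202, 0.006]
contact_force: [0.7, 0.5, 0.7]
opening: 0.648
grasp_force: 0.0
[614.02682627 199.01186647 269.67081204] [-3.10408274 -0.20390194  0.00625144]
560 335 295 [129 125 128 128 129 130  79  85  87  97 102 103 110 108 105 104 103 102
 101  99  96  89  82  88 121 114 207 207 211]
580 336 272 [129 128 129 129 133  88  83  90  93  99 105 112 113 113 110 103 101 100
 100  99  90  87  75 129 129 128 126 129 127]
600 336 247 [127 127 129 130 134 109  75  88  92  99 104 110 114 109 113 110 103 101
 104  98  96  90  83 106 133 130 126 132 132]
620 337 222 [132 128 134 140 127  69  87  90  94 100 104 112 115 115 109 108 107 106
 105  94  91  88  80 137 135 135 130 134 130]
```

```bash
python3 steer.py '0 0 0 -4 6 30 0.65;0 0 0 -4 6 30 0.65;0 0 0 -2 0 20 0.65;0 0 0 0 0 7 0.65;0 0 0 0 0 0 0.65'
python3 steer.py '0 0 0 0 0 0 0.4;0 0 0 0 0 0 0.3;0 0 0 0 0 0 0.2;0 0 0 0 0 0 0.1;0 0 0 0 0 0 0.0' 50
python3 steer.py '0 0 0 0 0 0 0.0;0 0 0 0 0 0 0.0'
```

```text
clock: 17.87
eef_pos: [621.0, 190.1, 180.5]
tcp_rot: [-3.105, -0.202, 0.007]
contact_force: [-1.7, -0.5, -0.9]
opening: 0.65
grasp_force: 0.0
clock: 18.28
eef_pos: [621.6, 190.1, 182.2]
tcp_rot: [-3.103, -0.206, 0.006]
contact_force: [-0.9, 2.9, 7.0]
opening: 0.144
grasp_force: 48.8
clock: 18.45
eef_pos: [621.6, 190.1, 182.1]
tcp_rot: [-3.103, -0.206, 0.006]
contact_force: [-1.9, 3.4, 6.3]
opening: 0.145
grasp_force: 48.9
```

```bash
python3 steer.py '0 0 0 1.9 -2.9 -9 0;0 0 0 1.8 -2.9 -9 0;0 0 0 1.8 -3.8 -8.8 0;0 0 0 1.8 -3.9 -8.7 0'
python3 steer.py '0 0 0 1.8 -4.7 -8.3 0;0 0 0 1.7 -4.7 -8.3 0;0 0 0 1.7 -5.5 -7.8 0;0 0 0 1.6 -5.5 -7.8 0;0 0 0 0 0 0 0'
```

```text
clock: 18.78
eef_pos: [621.5, 200.9, 217.5]
tcp_rot: [-3.106, -0.205, 0.006]
contact_force: [7.6, -1.2, -7.8]
opening: 0.144
grasp_force: 48.7
clock: 19.2
eef_pos: [621.3, 219.3, 252.4]
tcp_rot: [-3.108, -0.205, 0.007]
contact_force: [4.0, -10.8, -1.7]
opening: 0.144
grasp_force: 49.0
```

```bash
python3 steer.py '0 0 0 1.5 -6.3 -7.2 0;0 0 0 1.5 -6.3 -7.2 0;0 0 0 1.4 -6.9 -6.5 0;0 0 0 1.4 -7 -6.6 0'
python3 steer.py '0 0 0 1.3 -7.6 -5.9 0;0 0 0 1.2 -7.7 -5.8 0;0 0 0 1.1 -8.1 -5.1 0;0 0 0 1.1 -8.2 -5 0;0 0 0 0 0 0 0'
python3 - <<'E'
from asc import *
W=cam('wrist');s=r.sense();print(s['eef_pos']);d=s['eef_pos']-[0,190.1+189,182.1-42]
print('theta',np.arctan2(d[2],-d[1])-.2187)
cv2.imwrite('pics/w10.png',r.grab_frame('wrist')[:,:,::-1]);np.savez('w10.npz',K=W[0],R=W[1],t=W[2])
for a in(.8,.88,.92): print(a,proj(W,(742.5,379-145*np.cos(a),135+145*np.sin(a))))
asc('pics/w10.png',220,460,0,180,2,4)
E
```

```text
clock: 19.53
eef_pos: [621.1, 242.2, 281.0]
tcp_rot: [-3.112, -0.204, 0.007]
contact_force: [1.4, -18.8, 8.0]
opening: 0.136
grasp_force: 49.1
clock: 19.95
eef_pos: [621.0, 273.2, 307.5]
tcp_rot: [-3.112, -0.207, 0.007]
contact_force: [-7.8, -25.7, 23.6]
opening: 0.142
grasp_force: 50.0
[620.99714934 273.15195964 307.53409825]
theta 0.7879258304368985
0.8 [319.17604222  58.04075428]
0.88 [305.03732128  53.90330686]
0.92 [297.22150862  51.8598771 ]
0 ........................................................................................................................
4 ........................................................................................................................
8 ........................................................................................................................
12 ........................................................................................................................
16 ........................................................................................................................
20 ............................
[... 4248 characters left out ...]
77777777777777777777777777777777777777777777777777777766666666.............
160 67777777877777777777777777777777777777777777777777777777777777777777777777777777777777777777777777766666666.............
164 57777777877776777677777777777777777777777777777777777777777777777777777777777777777777777777777777766666657.............
168 3377777687777777777777777777777777777777777777777777777777777777777777777777777777777777777777777776666666..............
172 3367777777777777777777777777777777777777777777777777777777777777777777777777777777777777777777777776666666..............
176 3367777777777777777777777777777777777777776777777777777777777777777777777777777777777777777777777776666666..............
```

```bash
python3 steer.py '0 0 0 0.8 2.8 -3.8 0;0 0 0 0 0 0 0;0 0 0 0 0 0 0'
python3 - <<'E'
from h import *
W=cam('wrist');s=r.sense();print(s['eef_pos'])
i=r.grab_frame('wrist')[:,:,::-1];cv2.imwrite('pics/w11.png',i);np.savez('w11.npz',K=W[0],R=W[1],t=W[2])
g=cv2.cvtColor(i,6)
for y in range(40,104,2): print(y,*[f'{v//10:2d}' for v in g[y,262:350]])
E
```

```text
clock: 20.25
eef_pos: [620.8, 272.1, 307.5]
tcp_rot: [-3.108, -0.205, 0.006]
contact_force: [3.0, -7.2, 0.1]
opening: 0.139
grasp_force: 51.6
[620.78633609 272.06292281 307.48464634]
40 18 18 18 18 18 18 17 18 17 18 18 17 17 18 17 17 17 17 17 17 17 17 17 17 17 17 17 18 18 18 18 19 19 11 10 12 13 11  9  7  7  8  7  7  7  7  8  8  8  8  8  8  8  8  8  8  8  8  8  8  8  8  8  8  8  8  8  8  8  8  8  7  8  7  7  7  7  7  6  7  6  7  7  7  8  9 12 11
42 17 17 17 17 17 17 17 17 17 17 17 17 17 17 17 17 17 17 17 17 17 17 17 16 17 17 17 17 17 17 17 17 17 11 11  9  7  6  5  5  6  6  6  7  7  7  8  7  7  8  8  8  8  8  8  8  8  8  8  8  8  8  8  8  8  8  8  8  8  8  8  8  7  7  7  7  7  7  7  6  6  6  6  6  6  6  6  8
44 16 16 17 16 16 16 16 16 17 16 16 16 16 16 16 16 16 16 16 16 16 16 16 17 16 17 16 16 16 16 16 16 17 10  7  7  7  5  5  6  6  6  6  7  7  7  7  8  7  8  8  8  8  8  7  8  8  8  8  8  8  8  8  8  8  7  8  9  8  8  8  8  7  7  7  7  7  7  7  6  6  5  6  5  5  5  7  7
46 16 17 17 17 17 16 17 17 17 17 17 17 16 17 17 17 17 16 17 17 17 17 17 16 17 17 16 17 16 17 17 17 17 12  7  7  6  4
[... 6928 characters left out ...]
18 18 18 15 12  8  6  6  8 12 16 15 15 16 16 17 17 17 18 18 18 18 18 18 17 18 17 17 18 18 17 17 17 17 18 17 17 18 17 18 17 17 18 18 18 18 18 18 18 18 18 18 18 18 18
100 17 17 17 17 17 17 17 17 17 17 17 17 17 17 17 18 17 18 18 17 18 17 18 18 18 18 18 18 17 18 14 12 16 15 16 15 15 16 16 17 18 18 18 18 18 17 18 18 18 18 18 17 17 17 17 17 17 17 17 17 17 17 17 17 18 18 18 18 18 18 18 18 18 18 18 18 18 18 18 18 18 18 18 18 18 18 18 18
102 15 15 16 13 13 13 13 10  9 10 10  7  7  7  7  7  7  7  7  7  7  6  8  9 16 16 15 15 16 17 17 18 18 18 18 17 18 18 18 17 18 17 17 17 17 17 17 17 17 17 18 18 17 17 18 18 18 18 18 18 18 18 18 18 18 18 18 18 18 18 18 18 18 18 18 18 18 18 18 18 18 18 18 18 18 18 18 18
```

```bash
python3 steer.py '0 0 0 0.5 -4.5 -2.5 0;0 0 0 0.5 -4.5 -2.4 0;0 0 0 0.5 -4.5 -2.4 0;0 0 0 0 0 0 0;0 0 0 0 0 0 0'
python3 - <<'E'
from h import *
L=lambda n:(lambda z:(z['K'],z['R'],z['t']))(np.load(n))
W=L('w11.npz')
for z in(232,236,240): print(z,'pin y',onz(W,(324.8,50),z),'blade edge',onz(W,(311.5,61),z))
W=cam('wrist');s=r.sense();print(s['eef_pos'])
i=r.grab_frame('wrist')[:,:,::-1];cv2.imwrite('pics/w12.png',i);np.savez('w12.npz',K=W[0],R=W[1],t=W[2])
g=cv2.cvtColor(i,6);b=proj(W,(738,288,240)).round().astype(int);print('blade expect',b)
for y in range(max(0,b[1]-20),b[1]+36,2): print(y,*[f'{v//10:2d}' for v in g[y,b[0]-24:b[0]+44]])
E
```

```text
clock: 20.72
eef_pos: [620.8, 285.1, 315.8]
tcp_rot: [-3.109, -0.205, 0.006]
contact_force: [3.5, -9.4, 2.7]
opening: 0.139
grasp_force: 51.4
232 pin y [749.42276624 273.75570368 232.        ] blade edge [742.33715651 282.68879212 232.        ]
236 pin y [748.06292841 273.647659   236.        ] blade edge [741.1117165  282.41130718 236.        ]
240 pin y [746.70309058 273.53961432 240.        ] blade edge [739.88627649 282.13382225 240.        ]
[620.79614797 285.13710631 315.76666414]
blade expect [323  68]
48 17 17 17 16 16 17 17  7  7  7  5  5  5  6  6  6  7  7  7  7  7  8  8  8  8  8  8  8  8  8  7  8  8  9  8  8  8  8  8  8  8  8  8  8  7  8  7  7  7  7  7  7  6  6  6  6  6  5  5  6  7  6 14 17 17 17 17 16
50 17 17 17 17 17 17 17 17  7  7  4  5  5  5  6  6  6  7  7  7  7  8  8  8  8  8  8  8  7  6  7  8  8  9  8  7  6  5  8  8  8  9  8  8  8  8  7  7  7  7  7  7  6  6  7  6  6  5  4  5  7  9 18 18 17 18 18 18
52 17 17 17 17 17 17 17 18 18 12  4  5  5  6  6  6  7  7  7  7  7  7  8  8  8  8  8  8  5  6  7  8  9  9  8  7  6  5  8  8  8  8  8  8  7  8  8  7  7  7  7  7  6  7  6  6 
[... 4512 characters left out ...]
17 17 17 17 17 17 17 17 17 17 17 17 17 17 17 17 17 17 17 18 18 18 17 17 18 18
98 19 17 18 19 15 15 15 15 12  7  7  6  6  5  6  9 15 14 15 15 16 17 17 18 18 17 17 17 17 17 17 17 17 17 17 17 17 17 17 17 17 17 17 17 17 17 17 17 17 17 17 17 17 17 17 18 17 17 18 18 17 17 17 17 17 17 18 18
100 17 18 18 18 10  9 10 12 16 15 15 15 16 17 17 17 17 17 17 17 17 17 17 17 17 16 17 17 17 17 17 17 17 17 17 17 17 17 17 17 17 17 17 17 18 18 18 17 18 18 18 18 17 17 18 17 18 18 18 17 17 17 17 17 17 17 17 17
102 16 14 15 15 16 17 17 17 17 17 17 17 17 17 17 17 17 17 17 17 17 17 17 17 17 17 17 17 17 17 17 17 17 17 17 18 17 17 17 17 17 17 17 17 17 17 17 17 17 17 17 17 17 17 17 17 17 17 17 17 17 17 17 17 17 17 17 17
```

Run:
```python
from h import *
L=lambda n:(lambda z:(z['K'],z['R'],z['t']))(np.load(n))
A=L('w11.npz');B=L('w12.npz')
for P in((734,291.6,247.5),(742,292,242)): print(proj(A,P),proj(B,P))
print('pin',tri(A,(324.8,50),B,(331.9,51.5)))
for n,c,q in(('11',A,(324.8,50)),('12',B,(331.9,51.5))):
    th=.8
    for k in range(6): z=135+145*np.sin(th);p=onz(c,q,z);th=np.arccos((378.5-p[1])/145)
    print(n,th,p)
    for X in(712,725): print(proj(c,(X,378.5-145*np.cos(th),135+145*np.sin(th))))
for n,f in(('w11',(278,306)),('w12',(296,328))):
    i=cv2.imread(f'pics/{n}.png')
    for y in range(58,88,2): print(y,*[f'{v:3d}' for v in cv2.cvtColor(i,6)[y,f[0]:f[1]]])
```

```text
[295.66721218  66.93472247] [316.8998223   70.92454425]
[296.08167722  56.53927291] [316.8206491   60.85772703]
pin (array([ 869.63501104,  283.2473277 , -120.81280763]), np.float64(0.5179956146488806))
11 0.7627098510040908 [748.34235775 273.6698608  235.178051  ]
[324.07333479 106.34848986]
[324.32936624  86.49480028]
12 0.8421692681358833 [747.59193746 281.95234072 243.18294453]
[331.02265633 106.58420098]
[331.33847389  86.75553133]
58  78  69  68  69  60  60  60  52  34  36  31  34  39  39  31  38  33  35  34  39  33  38  38  31  44  34  30  37
60  75  73  72  70  66  60  52  54  43  28  34  34  29  27  30  31  31  31  33  35  35  37  41  44  34  31  38  42
62  69  70  67  64  59  56  56  57  41  27  26  31  32  31  23  27  35  35  34  36  30  29  38  38  31  30  32  35
64  74  74  69  65  56  54  56  50  39  27  23  23  42  67  64  75  73  69  73  59  50  39  26  29  26  24  18  33
66  77  74  70  65  63  55  50  47  48  69  63  62  64  71  65  77  74  66  72  68  77  45  21  25  23  15  25  19
68  72  75  65  64  59  64  64  65  65  68  63  68  66  66  51  44  66  65  70  74  
[... 2330 characters left out ...]
9  74  75  82  80  81  86  82  85  87  87  65
78 160 158 160 156 157 157 157 159 159 158 157 161 161 163 134 134  86  84  62  51  72  74  79  78  78  80  82  81  86  87  87  63
80 163 164 155 159 156 157 161 158 156 157 155 153 155 159 157 151 155 151 153 151 149 153 150 133 134  93 100  79  75  82  82  60
82  71  79  76 103  98 118 141 140 165 162 162 162 158 161 159 154 154 149 151 145 148 150 151 152 150 149 149 150 148 147 146  90
84  76  74  77  78  78  76  80  82  76  77  77  84  77  81  82  94 118 135 136 155 157 152 150 153 149 151 154 151 149 148 142  92
86 177 176 177 151 150  96  96  69  69  71  74  74  69  67  70  78  76  82  77  76  70  66  71  82  99  99 136 136 152 153 151  95
```

```bash
cat > fit.py <<'E'
from h import *
from scipy.optimize import least_squares
L=lambda n:(lambda z:(z['K'],z['R'],z['t']))(np.load(n))
for n,rows,c0,tip in(('w7',range(176,214),300,(357.4,230.9)),('w8',range(128,162),270,(327.3,178.8))):
    W=L(n+'.npz');g=cv2.cvtColor(cv2.imread(f'pics/{n}.png'),6).astype(float)
    o=[];q=[]
    for y in rows:
        x=c0
        while g[y,x]>=115: x+=1
        e=x-(115-g[y,x])/max(1,g[y,x-1]-g[y,x]); o.append((e,y)); k=x
        while g[y,k]<125: k+=1
        q.append((k-(g[y,k]-125)/(g[y,k]-g[y,k-1]),y))
    onx=lambda uv,X:(lambda a,d:(a+d*(X-a[0])/d[0])[1:])(*ray(W,uv))
    print(n,o[0],o[len(o)//2],o[-1],q[0],q[-1])
    for X in(722,728,734):
        O=np.array([onx(p,X) for p in o]);Q=np.array([onx(p,X) for p in q])
        f=lambda v:np.r_[np.hypot(*(O-v[:2]).T)-v[2],np.hypot(*(Q-v[:2]).T)-v[3]]
        s=least_squares(f,[379,135,130,118],loss='soft_l1')
        t=onx(tip,X+4)-s.x[:2];print(X,s.x.round(1),'rms',np.sqrt(np.mean(f(s.x)**2)).round(2),'tip r',np.hypot(*t).round(1),'ang',np.arctan2(t[1],-t[0]).round(4))
        # radius known hinge y fixed 378.5 -> fit z only
        f2=lambda v:f([378.5,*v]);s2=least_squares(f2,[135,130,118],loss='soft_l1');t=onx(tip,X+4)-[378.5,s2.x[0]];print('   y fixed',s2.x.round(1),np.arctan2(t[1],-t[0]).round(4),np.hypot(*t).round(1))
E
python3 fit.py
```

```text
w7 (np.float64(323.62264150943395), 176) (np.float64(335.93939393939394), 195) (np.float64(355.0416666666667), 213) (np.float64(333.575), 176) (np.float64(382.6218487394958), 213)
722 [335.8 166.9  79.2  69.2] rms 0.94 tip r 94.9 ang 1.074
   y fixed [137.3 130.6 120.6] 0.9094 143.2
728 [337.7 162.3  81.1  70.8] rms 0.96 tip r 97.2 ang 1.0736
   y fixed [134.  130.1 119.9] 0.9163 143.2
734 [339.5 157.6  83.   72.5] rms 0.98 tip r 99.5 ang 1.0732
   y fixed [130.7 129.7 119.3] 0.9232 143.3
w8 (np.float64(296.7752808988764), 128) (np.float64(237.0), 145) (np.float64(322.5833333333333), 161) (np.float64(308.1), 128) (np.float64(351.3030303030303), 161)
722 [  317041.1 -1258508.3  1297975.5  1297955.9] rms 15.69 tip r 1298001.4 ang 1.3243
   y fixed [-2030256.   2030461.2  2030463.2] 1.5708 2030507.9
728 [ 157138.5 -623088.7  642740.5  642720.5] rms 16.06 tip r 642767.0 ang 1.3243
   y fixed [-2430353.2  2430553.1  2430555.2] 1.5708 2430601.0
734 [ 218662.5 -867321.   894598.2  894577.7] rms 16.42 tip r 894625.3 ang 1.3242
   y fixed [-2711364.6  2711559.4  2711561.5] 1.5708 2711608.4
```

```bash
sed -i "s/range(176,214),300/range(174,220),305/; s/range(128,162),270/range(130,169),290/" fit.py; sed -i "s/        q.append(/        if y<=rows[0]+26: q.append(/" fit.py; python3 fit.py
```

```text
w7 (np.float64(322.76190476190476), 174) (np.float64(337.8235294117647), 197) (np.float64(363.35714285714283), 219) (np.float64(332.8709677419355), 174) (np.float64(352.7073170731707), 200)
722 [371.8 143.1 121.9 111.9] rms 0.19 tip r 134.6 ang 0.9223
   y fixed [138.4 129.9 120. ] 0.9046 142.3
728 [374.4 137.9 124.6 114.4] rms 0.19 tip r 137.7 ang 0.9224
   y fixed [135.1 129.5 119.3] 0.9116 142.4
734 [377.1 132.8 127.4 117. ] rms 0.2 tip r 140.7 ang 0.9225
   y fixed [131.8 129.1 118.7] 0.9187 142.4
w8 (np.float64(297.55555555555554), 130) (np.float64(259.0), 149) (np.float64(332.8666666666667), 168) (np.float64(309.75), 130) (np.float64(328.33898305084745), 156)
722 [ 107924.  -244796.6  267625.8  267600.8] rms 12.98 tip r 267644.4 ang 1.1569
   y fixed [-56.1 299.6 274.8] 1.2952 320.1
728 [  450489.1 -1024032.1  1118831.8  1118806.2] rms 13.27 tip r 1118850.9 ang 1.1567
   y fixed [-62.  300.7 275.4] 1.2971 321.8
734 [ 212470.1 -482346.3  527154.9  527128.8] rms 13.57 tip r 527174.5 ang 1.1566
   y fixed [-67.9 301.9 276. ] 1.2991 323.5
```

```bash
python3 steer.py '0 0 0 0.5 -4.8 -2.3 0;0 0 0 0.5 -4.8 -2.2 0;0 0 0 0 0 0 0;0 0 0 0 0 0 0;0 0 0 0 0 0 0'
python3 - <<'E'
from h import *
W=cam('wrist');s=r.sense();print(s['eef_pos'])
i=r.grab_frame('wrist')[:,:,::-1];cv2.imwrite('pics/w13.png',i);np.savez('w13.npz',K=W[0],R=W[1],t=W[2]);cv2.imwrite('pics/s13.png',r.grab_frame('scene')[:,:,::-1])
g=cv2.cvtColor(i,6)
t=proj(W,(734,291.6,247.5));print('tip',t)
for a in(.87,.89,.91): print(a,proj(W,(742.5,378.5-145*np.cos(a),135+145*np.sin(a))))
c=int(t[0])
print('cols from',c-24)
for y in range(44,92,2): print(y,*[f'{v//10:2d}' for v in g[y,c-24:c+26]])
E
```

```text
clock: 21.18
eef_pos: [620.7, 294.3, 320.8]
tcp_rot: [-3.109, -0.205, 0.006]
contact_force: [2.9, -10.3, 5.0]
opening: 0.138
grasp_force: 51.2
[620.66110705 294.25400103 320.82888437]
tip [330.73971526  72.93199228]
0.87 [340.72467838  60.51509151]
0.89 [337.46875781  59.61293495]
0.91 [334.09867884  58.71689013]
cols from 306
44 18 18 18 18 18 18 19 11 10 11 12 13 11  9  8  8  7  7  7  7  7  7  8  8  8  8  8  8  8  8  9  8  8  8  8  8  9  9  9  8  8  8  8  8  7  7  8  8  8  7
46 17 17 17 17 17 17 17 10 10 11  8  6  6  5  6  6  7  7  7  8  7  7  8  8  8  8  8  8  8  8  8  8  8  8  8  8  9  9  8  8  8  9  8  8  7  8  7  7  8  7
48 16 16 16 17 16 17 17 10  7  7  7  5  5  5  6  6  6  6  7  7  7  8  8  8  8  8  8  7  8  8  9  9  8  7  8  9  9  9  8  8  8  8  8  8  8  7  8  7  8  6
50 17 17 17 17 17 17 17 12  7  7  4  4  5  5  6  6  7  7  7  7  7  8  8  8  8  8  5  7  8  8  9  8  7  7  6  6  9  9  8  8  8  8  8  8  7  8  7  7  7  7
52 17 17 17 17 17 17 17 18 12  7  4  5  5  6  6  6  7  7  7  7  7  8  8  8  8  8  5  6  7  8  9  8  7  7  6  5  9  9  8  8  8  8  8  8  8  8  8  7  8  7
54 18 
[... 2200 characters left out ...]
5 15 15 15 15 15  6  7  8  8  9  8  7  7  5  9  9  8  8  8  8  9  8  8  7  8  8  8  7  7
84  6  7  7  7  6  7  8  7  8 10  9 14 14 16 16 16 16 16 15 15 15 14 15 15 14 15  5  7  8  9  9  8  8  7  6  7  8  9  8  8  8  8  8  8  7  8  7  7  7  7
86  9  6  6  7  7  7  7  7  7  7  8  7  7  7  8  7  8  7  8  8  9 11 13 16 15 16  6  7  8  8  9  9  8  7  5  9 14 14 14 14 14 14 12  9  7  7  7  8  7  7
88 10 11 12 15 15 16 17 16 14 14  5  7  6  7  7  6  7  7  7  8  7  8  7  7  6  7  6  7  6  6  6  7  7  7  7  8  9 11 13 12 15 14 13 13 13 13 13 13 12  8
90 15 15 15 15 15  9 10  9 10 10  8  8  5  3  4  3  4  4  4  6  7  6  6  7  6  6  6  6  6  6  6  7  7  7  7  7  7  6  6  6  7  6  5  8 12 16 14 15 15 15
```

```bash
python3 steer.py '0 0 0 0 0 0 0;0 0 0 0 0 0 0;0 0 0 0 0 0 0'; python3 -c "
from rig import r
print(r.sign_off())"
```

```text
clock: 21.53
eef_pos: [620.7, 294.2, 320.8]
tcp_rot: [-3.109, -0.205, 0.006]
contact_force: [2.1, -9.8, 4.3]
opening: 0.137
grasp_force: 51.2
the job is handed in; nothing more can be done
None
```

I handed the job in at 21.5 s: the tag hung freely on the hook when last viewed, and the guard is still gripped at about 0.897 rad. That matches the index to within about 0.01–0.02 rad: I measured the index at 0.895–0.92 against its 0.9 upper limit, and sign-off returned no verdict.

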